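Roll a bearing roller up the gauge ramp and close the keeper

ROBOT

A 6-joint arm with a two-finger parallel gripper is mounted at the origin on the work surface. World frame = base frame: x ahead of the robot, y to its left, z up, the work surface at z = 0. Lengths are in m, angles in rad, forces in N, time in s.
With the tool pointing down it reaches from about 0.325 to 0.9 m from the base axis. Payload 3.5 kg.
Tool frame: the origin (TCP) lies on the centre line of the jaws, within the pads' length; the fingertips stand 14 mm ahead of it and the grasp point (between the pads) lies 5 mm behind it; x points along the fingers, z is the direction in which the jaws open and shut, and the axes are right-handed (so a half turn about x gives the same grasp; the last joint's range is limited). The gripper opens to 85 mm and grips with 20 to 120 N. Pads are 22 mm wide; open, the fingers measure 114 mm over their backs; the gripper's body (76 mm by 85 mm) begins 54 mm behind the grasp point. The pads swing forward as they close: fully open they stand 13 mm farther back than shut.
Start: joints at [1.209, 0.276, -0.026, 1.268, 0, 1.467], TCP at [0.16, 0.604, 0.245] pointing down, gripper open.
Joint ranges: [-3.12, 3.12], [-0.85, 1.88], [-1.08, 1.24], [-1.95, 2.15], [-1.57, 1.53], [-3.14, 3.14]. Speed limits (rad/s): [2.57, 2.57, 3.14, 3.14, 3.14, 3.14].

INTERFACE

Orientations are given as a rotation vector (axis times angle).
In Python, from workcell import * gives the robot as it stands.
- The arm moves only by the tool send_rows, never from a script. Its argument "commands" is text: rows parted by semicolons, each of 7 numbers parted by spaces: the finger opening in mm, from 0 to 85.4, then the shift along the world's x, y, z in mm, then the turn, a rotation vector about the world's x, y, z in rad. A call has 1 to 10 rows; each row shifts and turns the commanded pose from where the row before left it; what a row does not reach is not made up. A row lasts 1/8 s, in which the tool goes at most 62.5 mm and 10.7 degrees, less where a joint would pass 70% of its speed; a pose out of reach is approached as far as the arm can. A call with a gripper value outside its range is refused whole. The fingers move at their own pace and stop on an object; "force" is the grip in N (left out, the last holds). Time passes only in rows, so rows that do not move let the fingers close. It gives the time, the measured TCP pose, the force and the opening at its end, in the units of the state.
- get_obs(): the state, without advancing time (a new reading comes with each control period).
- camera(name): name is "scene" or "top" or "wrist"; returns a dict with "image" (400x640x3 uint8, red, green, blue), "intrinsics" (3x3 intrinsics, pixels), "extrinsics" (4x4, takes a point from camera to world coordinates). Camera axes: x right, y down, z forward; pixel columns grow to the right and rows downward; lengths in m; the calibration is good to about 2 mm. The wrist camera is an equidistant fisheye: a pixel r from the principal point sees the ray r / f radians off the axis. A picture is of the moment at which its call begins. There is no depth.
- sign_off(): hands the job in, once; it reports no verdict.
Trained networks look in the newest picture that a camera, given by its name, has taken for a name from the list of things; names that differ only in an ending like _2 or _b are one class to them, and where a whole thing is asked for, a point or a joint stands for the part that bears it (a point fixed in the world has none). Each returns a list of dicts, best first, with "score" (0 to 1); they miss things now and then, are a little off and sometimes report something else, mostly with a low value. They report only what shows in the picture. A call takes as long as a camera call. They do not tell look-alikes from the thing itself.
- recognise(camera, name): "rect" ([left, top, width, height] as shares, 0 to 1, of the picture: columns of its width, rows of its height, round what is visible of it).
- cut_out(camera, name): "pixels" (400x640 bool, what is visible of it) and "rect" ([left, top, width, height] as shares, 0 to 1, of the picture: columns of its width, rows of its height, round what is visible of it).
The state is a dict: "time_s": time; "qpos": joint angles; "dq": joint speeds; "tau": joint torques, N m; "ee_pos": TCP position; "ee_rot": TCP orientation; "contact_force": force on the tool from outside, world axes, zero at the start; "ft_torque": the same for the moment, N m; "grip_width": opening from 0.0 (shut) to 1.0 (fully open).
Only numpy, scipy, OpenCV 4.12 (cv2) and the standard library are available. Lean on these libraries where they do the work, as an engineer would, in place of code of your own. Each camera call takes 0.05 s, during which the arm holds its last target.

TASK

With your fingertips, push the copper-banded steel roller up the ramp of the green bench gauge, over the crest and against the stop block at the top; keep your fingers behind it so that it never rolls freely up or back down the ramp, and do not lift it. Then push the red keeper knob across, fully home, so that the red blade closes behind the roller. Leave the roller seated, and do not disturb the other things on the bench.

Things in the scene. Friction and masses are not known exactly. Their poses are not given: they have to be found in the camera images.
- gauge: bench gauge fixed to the bench: green base plate 112 x 330 x 10 mm under a 64 mm wide track. Origin on the bench under its middle (plate ends at y -170 and +160); +y is uphill along the track, z up, -x the robot's side, where the keeper is. Grey cheeks (inner faces at x +-32, 6 thick) stand 10 mm above the track. Stop face at y 100, block top 76 high; black dial behind it 101 high.
- foot (a point): middle of the ramp's lower edge, on the track: y -75, 16 mm above the bench in the gauge frame. From here down to y -150 the track is level (16 high), ended by a lip 6 mm above it; from here up to the crest it is a straight 8 degree aluminium ramp.
- crest (a point): middle of the crest, on the track: y +55, 34 mm above the bench in the gauge frame. Beyond it the track falls at 6 degrees towards the stop face at y 100, so a roller pushed past the crest settles against the stop by itself and stays.
- ramp: frame of the sloping ramp, fixed in the gauge: origin at the middle of the ramp's lower edge, on its surface; +y runs 131 mm up the slope to the crest, z is square to the slope.
- roller: the job: polished, oiled steel roller (bearing sleeve) with two copper bands and black bores, 40 mm in diameter, 56 mm long, about 0.4 kg, slippery (friction about 0.3). Origin at its centre, x along its axis. It starts at rest on the level foot of the track, lying across it (axis along the gauge's x), and rolls freely.
- seat (a point): where the roller's centre lies when it is seated against the stop: 80 mm along the gauge's +y, 52 mm above the bench; axes as the gauge's.
- keeper (a joint): travel in m of the red keeper, a slide along the gauge's +x, on the robot's side near the top. It starts at 0 to 0.010 (blade outside the track); fully home is its end stop 0.056, where the 6 mm thick blade, 45 to 57 mm above the bench, stands across the track 4 mm behind a seated roller. It takes about 2 N to slide and stays where it is left.
- keeper_knob (a point): centre of the top of the keeper's upright red knob: a post 16 mm in diameter, its top 87 mm above the bench, free from 53 mm up. At joint 0 it stands at x -101, y +53 mm in the gauge frame, and moves with the joint to x -45.
- spare_roller: a second steel roller without copper bands, 40 mm across and 56 mm tall, standing upright behind the gauge (away from the robot); origin at the centre of its underside. Not part of the job, leave it alone.
- nozzle_a: steel injector nozzle, 28 mm across and 72 mm tall, standing upright behind the gauge; origin at the centre of its underside. Leave alone.
- nozzle_b: brass injector nozzle, 28 mm across and 72 mm tall, standing upright on the robot's side of the gauge, near the low end; origin at the centre of its underside. Leave alone.
- spray_can: red spray can with white cap, 60 mm across and about 170 mm tall, at the left of the bench; origin at the centre of its underside. Leave alone.
- green_cup: green plastic cup, 72 mm across and 85 mm tall, at the left of the bench; origin at the centre of its underside. Leave alone.
- screwdriver: orange-handled screwdriver lying at the right of the bench; origin on its underside. Leave alone.
- spanner: steel spanner lying at the right of the bench; origin on its underside. Leave alone.
Mind the look-alikes: they are no part of the job. Leave any purple look-alike of the roller alone.

How it is judged:
On the way, in this order (a step that is already met when the one before it is completed fails the run):
1. the roller is against its stop while the keeper is still open (y of roller in the frame of seat between -0.005 and 0.005 m and z of roller in the frame of seat between -0.005 and 0.005 m and x of roller in the frame of seat between -0.012 and 0.012 m and value of joint keeper below 0.03 m), for 0.3 s.
2. the keeper is pushed home behind the roller (y of roller in the frame of seat between -0.005 and 0.005 m and z of roller in the frame of seat between -0.005 and 0.005 m and x of roller in the frame of seat between -0.012 and 0.012 m and value of joint keeper above 0.051 m), for 0.2 s.
At the end, for the whole second after the job is handed in: The roller rests with its centre within 5 mm of the seat along the gauge's y and z (12 mm along its axis), still, and the keeper is at least 51 of 56 mm home (all of step 2 and linear speed of roller below 0.02 m/s); the robot touches nothing.
It fails at once if the roller runs free on the ramp: faster than 0.15 m/s there with nothing of the robot touching it (y of roller in the frame of ramp between 0.01 and 0.12 m and linear speed of roller above 0.15 m/s and contact force between each of the fingers, the arm and roller below 0.02 N).
It fails at once if the roller is lifted off the track (z of roller in the frame of ramp above 0.036 m or z of roller in the frame of ramp below 0 m or (y of roller in the frame of ramp above 0 m and z of roller in the frame of ramp above 0.028 m)).
It fails at once if another thing on the bench is moved more than 20 mm (distance of any of spare_roller, nozzle_a, nozzle_b, spray_can, green_cup, screwdriver, spanner from where it was at the start of the episode above 0.02 m).
It also fails if it takes over 51 s, if anything falls off the work surface, if the arm or the gripper's body presses on something with over 40 N, if the wrist force passes 120 N, or if a joint passes its speed limit or range.

## Working session

There is one attempt and no reset: what is moved stays moved. The work goes in short steps, Python scripts to look and compute and a tool call to move; the robot and the scene stay as the last step left them, time stands still between calls to the robot, and variables do not carry over. Pictures are saved under pics/ and viewed, and the job is handed in when it is done.

Besides the shell and the picture viewer there is one more tool, called after "Emit:" in YAML: its name, and indented under it one key for each argument. send_rows: Moves the arm, as the interface text tells. Its arguments: {"type":"object","properties":{"commands":{"type":"string"},"force":{"type":"number"}},"required":["commands"]}

```bash
ls; mkdir -p pics; python3 - <<'E'
from workcell import *
import cv2
for n in ["scene","top","wrist"]:
    c=camera(n); cv2.imwrite(f"pics/{n}0.png",c["image"][:,:,::-1]); print(n,c["intrinsics"].tolist(),c["extrinsics"].round(4).tolist())
o=get_obs(); print(o)
E
```

```text
pics
scene [[403.71351634632094, 0.0, 317.5739872832282], [0.0, 403.71351634632094, 197.75777142155192], [0.0, 0.0, 1.0]] [[0.6003, 0.4452, -0.6644, 1.362], [0.7996, -0.3517, 0.4867, -0.5459], [-0.017, -0.8234, -0.5671, 0.7231], [0.0, 0.0, 0.0, 1.0]]
top [[364.0844776547985, 0.0, 315.2672595218535], [0.0, 364.0844776547985, 201.16218750570215], [0.0, 0.0, 1.0]] [[-0.0218, -0.9937, 0.1102, 0.4772], [-0.9997, 0.0209, -0.0099, 0.0045], [0.0075, -0.1104, -0.9939, 1.1681], [0.0, 0.0, 0.0, 1.0]]
wrist [[309.70691628693146, 0.0, 319.4380263524164], [0.0, 309.70691628693146, 196.8819498890275], [0.0, 0.0, 1.0]] [[0.2556, 0.9164, 0.308, 0.081], [0.9668, -0.2416, -0.0832, 0.6252], [-0.0018, 0.3191, -0.9477, 0.3727], [0.0, 0.0, 0.0, 1.0]]
{'time_s': 0.15, 'qpos': array([ 1.20861466e+00,  2.76967613e-01, -2.75609632e-02,  1.26802053e+00,
       -6.50983817e-06,  1.46742903e+00]), 'dq': array([ 2.79854158e-03, -3.13131362e-05,  3.37536117e-03, -3.08811275e-04,
        2.20369645e-03,  7.56447604e-04]), 'tau': array([ 5.90329691e-04, -4.46059120e+01,  2.95638674e+01,  1.05493411e-02,
       -1.23873247e-04, -3.07795645e-06]), 'ee_pos': array([0.1597395 , 0.60362852, 0.24441308]), 'ee_rot': array([-1.01744797,  1.32211257,  1.01590512]), 'contact_force': array([0.28714002, 0.19215891, 0.16183864]), 'ft_torque': array([ 0.0463576 , -0.02514609, -0.05232602]), 'grip_width': 1.0028049468266091}
```

View pics/scene0.png

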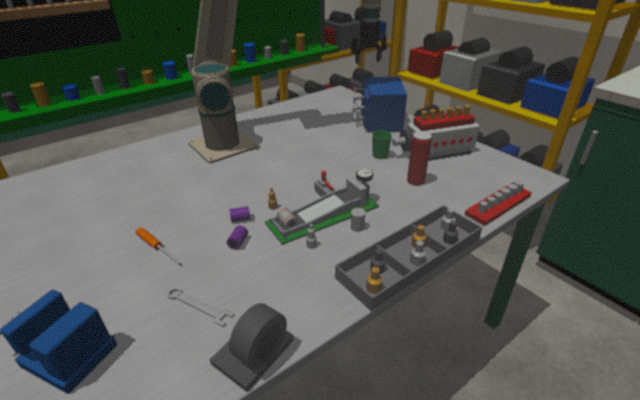

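View pics/top0.png

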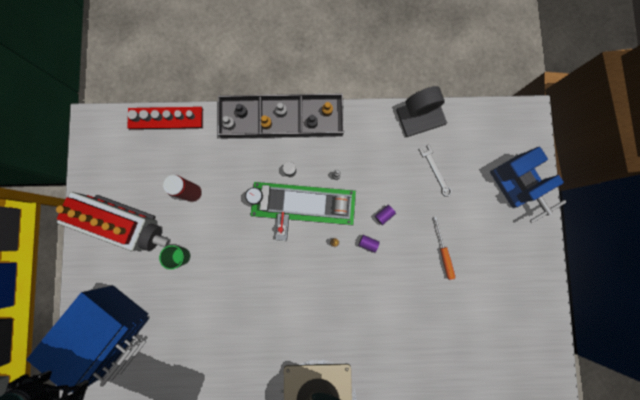

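View pics/wrist0.png

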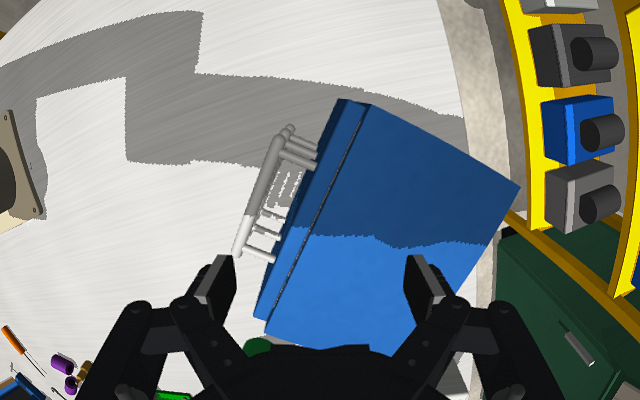

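```bash
python3 - <<'E'
import cv2
a=cv2.imread("pics/top0.png")[170:260,235:400]; cv2.imwrite("pics/topc.png",cv2.resize(a,None,fx=4.8,fy=4.8,interpolation=cv2.INTER_CUBIC))
a=cv2.imread("pics/scene0.png")[155:260,220:390]; cv2.imwrite("pics/scenec.png",cv2.resize(a,None,fx=4.7,fy=4.7,interpolation=cv2.INTER_CUBIC))
E
```

```text
(no output)
```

View pics/topc.png

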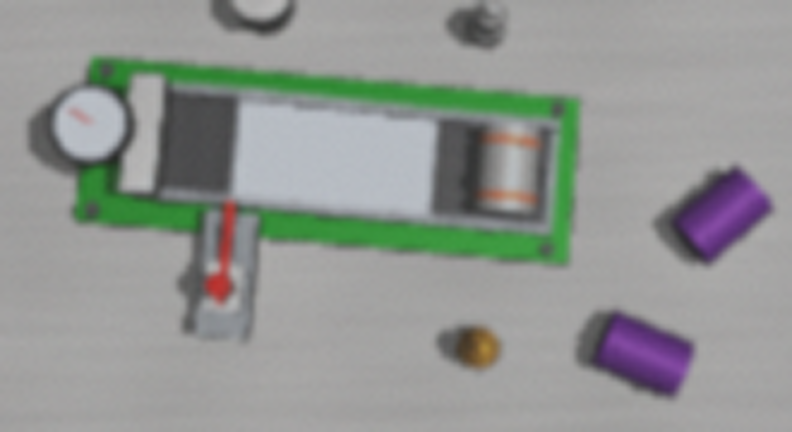

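View pics/scenec.png

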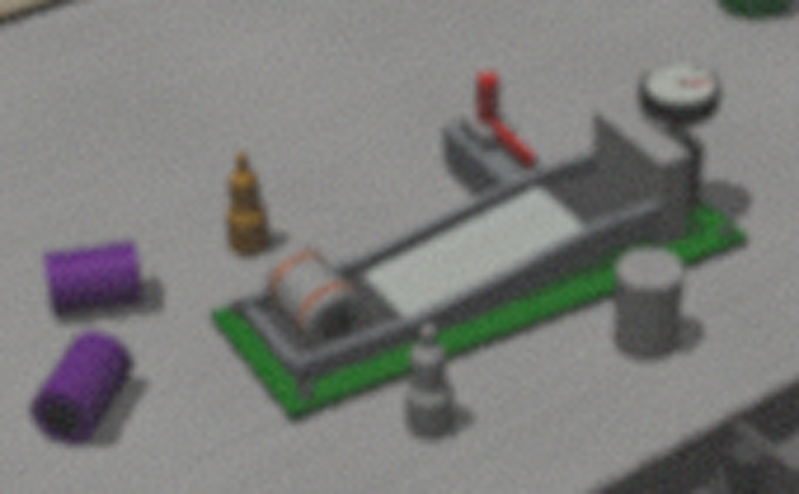

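```bash
cat > h.py <<'E'
import numpy as np, json
from scipy.optimize import least_squares
CAL={}
K_top=np.array([[364.0844776547985,0,315.2672595218535],[0,364.0844776547985,201.16218750570215],[0,0,1]])
E_top=None
def proj(K,E,P):
    P=np.atleast_2d(P); q=(P-E[:3,3])@E[:3,:3]; return np.c_[K[0,0]*q[:,0]/q[:,2]+K[0,2],K[1,1]*q[:,1]/q[:,2]+K[1,2]]
def back(K,E,uv,z):
    d=E[:3,:3]@np.array([(uv[0]-K[0,2])/K[0,0],(uv[1]-K[1,2])/K[1,1],1]); t=(z-E[2,3])/d[2]; return E[:3,3]+t*d
def g2w(p,P):
    c,s=np.cos(p[2]),np.sin(p[2]); P=np.atleast_2d(P)
    return np.c_[p[0]+c*P[:,0]-s*P[:,1],p[1]+s*P[:,0]+c*P[:,1],P[:,2]]
E
python3 - <<'E'
from workcell import *
from h import *
T=camera("top");S=camera("scene")
t=lambda a,b:np.array([a/4.8+235,b/4.8+170]); s=lambda a,b:np.array([a/4.7+220,b/4.7+155])
top=[((56,160,10),t(93,60)),((56,-170,10),t(578,98)),((-56,-170,5),t(567,263)),((-56,160,5),t(76,220)),((32,55,34),t(236,97)),((-32,55,34),t(232,200)),((32,-75,16),t(437,122)),((-32,-75,16),t(433,213))]
sc=[((56,-170,0),s(295,418)),((56,160,0),s(745,240)),((-56,-170,8),s(215,317)),((-32,-75,16),s(365,272)),((32,-75,16),s(408,318))]
def r(p,w=(1,1)):
    return np.r_[w[0]*(proj(T["intrinsics"],T["extrinsics"],g2w(p,np.array([a for a,b in top])/1000))-[b for a,b in top]).ravel(),w[1]*(proj(S["intrinsics"],S["extrinsics"],g2w(p,np.array([a for a,b in sc])/1000))-[b for a,b in sc]).ravel()]
for w in [(1,1),(1,0),(0,1)]:
    o=least_squares(r,[.5,0,0],args=(w,),loss="soft_l1"); print(w,o.x.round(4)); 
    if w==(1,1): print(r(o.x).round(1)); p=o.x
K,E=T["intrinsics"],T["extrinsics"]
def w2g(p,P): c,s_=np.cos(p[2]),np.sin(p[2]); d=P[:2]-p[:2]; return np.array([c*d[0]+s_*d[1],-s_*d[0]+c*d[1]])
for n,px,z in [("knob",t(218,285),.087),("roller",t(509,167),.036),("nozb",t(482,345),.06)]:
    P=back(K,E,px,z);print(n,P.round(4),w2g(p,P).round(4))
np.save("gauge.npy",p)
E
```

```text
(1, 1) [ 0.5995  0.0371 -0.0989]
[-1.  -0.3  0.3 -0.3  0.1  0.2 -0.6  1.2  0.5  0.9 -0.4 -0.3 -0.3 -0.4
 -1.   0.6 -0.6  1.9  0.4  1.1 -1.5 -0.6 -0.7  0.4  1.1  2.1]
(1, 0) [ 0.6002  0.036  -0.1027]
(0, 1) [ 0.5953  0.0408 -0.0917]
knob [0.5152 0.0987 0.087 ] [-0.09   0.053]
roller [ 0.5896 -0.0871  0.036 ] [ 0.0024 -0.1245]
nozb [ 0.4748 -0.0648  0.06  ] [-0.114  -0.1137]
```

```bash
python3 - <<'E'
from workcell import *
from h import *
from scipy.spatial.transform import Rotation as R
o=get_obs(); M=R.from_rotvec(o["ee_rot"]).as_matrix(); print(o["time_s"],M.round(3))
p=np.array([.600,.0368,-.101]);np.save("gauge.npy",p)
c,s=np.cos(p[2]),np.sin(p[2])
for sg in (1,-1):
    z=sg*np.array([c,s,0]); x=np.array([0,0,-1.]); y=np.cross(z,x); D=np.c_[x,y,z]
    print(sg,(R.from_matrix(D)*R.from_matrix(M).inv()).as_rotvec().round(3))
for y in (-.124-.02-.012-.011,-.124): print(g2w(p,[0,y,.24]).round(4))
E
```

```text
0.25 [[-0.    -0.967  0.256]
 [-0.001  0.256  0.967]
 [-1.     0.    -0.001]]
1 [ 1.000e-03 -1.000e-03 -1.413e+00]
-1 [1.000e-03 1.000e-03 1.729e+00]
[[ 0.5832 -0.1293  0.24  ]]
[[ 0.5875 -0.0866  0.24  ]]
```

Emit:
send_rows:
  commands: "85 0 0 40 0 0 0;85 0 0 40 0 0 0;60 26 -45 0 0 0 -0.088;40 26 -45 0 0 0 -0.088;20 26 -45 0 0 0 -0.088;20 26 -45 0 0 0 -0.088;20 26 -45 0 0 0 -0.088;20 26 -45 0 0 0 -0.088;20 26 -45 0 0 0 -0.088;20 26 -45 0 0 0 -0.088"
  force: 20

```text
time_s: 1.5
ee_pos: [0.3685, 0.2427, 0.3254]
ee_rot: [-0.474, 1.518, 0.474]
contact_force: [0.9, -0.3, -0.4]
grip_width: 0.234
```

Emit:
send_rows:
  commands: "20 26 -45 -10 0 0 -0.088;20 26 -45 -10 0 0 -0.088;20 26 -45 -10 0 0 -0.088;20 26 -45 -10 0 0 -0.088;20 26 -45 -10 0 0 -0.088;20 26 -45 -10 0 0 -0.088;20 26 -45 -10 0 0 -0.088;20 26 -45 -10 0 0 -0.088;20 7 -13 0 0 0 -0.004;20 0 0 0 0 0 0"

```text
time_s: 2.75
ee_pos: [0.5829, -0.1292, 0.2451]
ee_rot: [0.08, 1.57, -0.079]
contact_force: [-0.5, 0.0, 0.3]
grip_width: 0.236
```

```bash
python3 - <<'E'
from workcell import *
import cv2
for n in ["top","wrist","scene"]:
    c=camera(n); cv2.imwrite(f"pics/{n}1.png",c["image"][:,:,::-1])
print(c["extrinsics"].round(4).tolist())
o=get_obs(); print(o['ee_pos'],o['ee_rot'],o['qpos'],o['grip_width'],o['time_s'])
E
```

```text
[[0.6003, 0.4452, -0.6644, 1.362], [0.7996, -0.3517, 0.4867, -0.5459], [-0.017, -0.8234, -0.5671, 0.7231], [0.0, 0.0, 0.0, 1.0]]
[ 0.58237564 -0.12749591  0.24574377] [ 0.07759566  1.56955616 -0.07693047] [-3.24099351e-01  2.25474336e-01 -9.11243660e-02  1.25444834e+00
  3.69123830e-04  1.34507658e+00] 0.2399600917740159 2.9
```

View pics/wrist1.png

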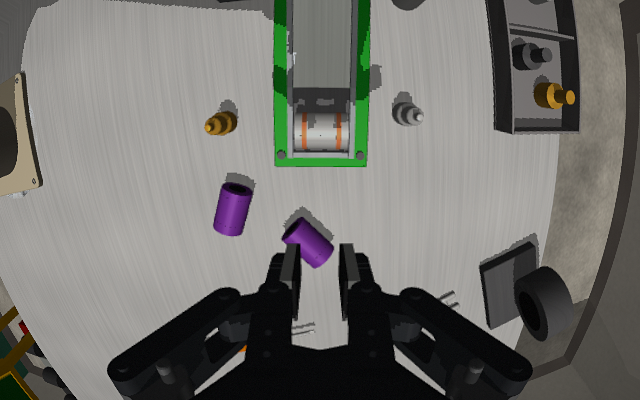

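```bash
cat >> h.py <<'E'
def wback(c,uv,z):
    K,E=c["intrinsics"],c["extrinsics"]; d=np.array([uv[0]-K[0,2],uv[1]-K[1,2]])/K[0,0]; r=np.hypot(*d)
    v=np.r_[d/r*np.sin(r),np.cos(r)]; v=E[:3,:3]@v; return E[:3,3]+v*(z-E[2,3])/v[2]
def w2g(p,P):
    c,s=np.cos(p[2]),np.sin(p[2]); d=P[:2]-p[:2]; return np.array([c*d[0]+s*d[1],-s*d[0]+c*d[1]])
E
python3 - <<'E'
from workcell import *
from h import *
import cv2
c=camera("wrist"); im=c["image"][:,:,::-1]
cv2.imwrite("pics/w1c.png",cv2.resize(im[0:190,230:420],None,fx=3.15,fy=3.15,interpolation=cv2.INTER_CUBIC))
p=np.load("gauge.npy")
for n,uv,z in [("c--",(275,165),.01),("c+-",(367,165),.01),("rl",(294,131),.036),("rr",(350,131),.036)]:
    P=wback(c,uv,z); print(n,P.round(4),w2g(p,P).round(4))
E
```

```text
c-- [ 0.5293 -0.1216  0.01  ] [-0.0544 -0.1647]
c+- [ 0.6403 -0.1325  0.01  ] [ 0.0572 -0.1643]
rl [ 0.5596 -0.0804  0.036 ] [-0.0284 -0.1206]
rr [ 0.6205 -0.0863  0.036 ] [ 0.0328 -0.1204]
```

View pics/w1c.png

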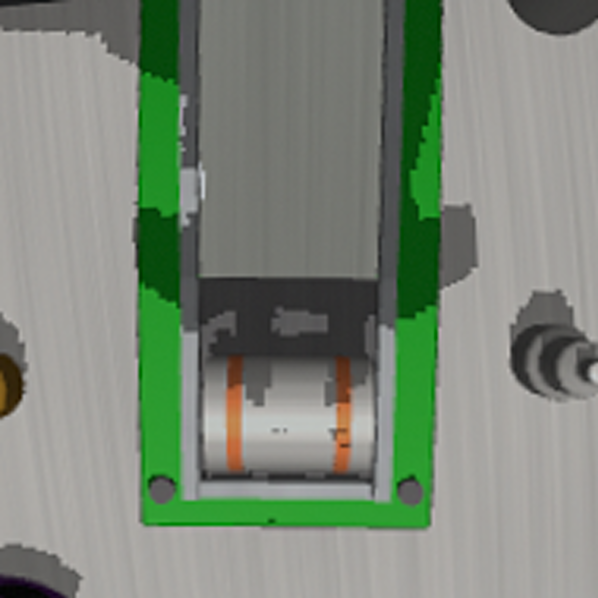

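Emit:
send_rows:
  commands: "20 1 0 -40 0 0 0;20 0 0 -40 0 0 0;20 0 0 -40 0 0 0;20 0 0 -30 0 0 0;20 0 0 -20 0 0 0;20 0 0 -10 0 0 0;20 0 0 -10 0 0 0;20 0 0 -6 0 0 0;20 0 0 -6 0 0 0;20 0 0 0 0 0 0"

```text
time_s: 4.2
ee_pos: [0.5838, -0.1288, 0.0431]
ee_rot: [0.079, 1.57, -0.078]
contact_force: [-0.5, 0.3, -0.9]
grip_width: 0.231
```

```bash
cat > look.py <<'E'
from workcell import *
from h import *
import cv2,sys
k=sys.argv[1]
w=camera("wrist");s=camera("scene")
a=w["image"][40:400,140:500,::-1]; b=cv2.resize(s["image"][150:260,220:390,::-1],(556,360),interpolation=cv2.INTER_CUBIC)
cv2.imwrite(f"pics/l{k}.png",cv2.resize(np.hstack([a,b]),None,fx=.87,fy=.87))
cv2.imwrite(f"pics/w{k}.png",w["image"][:,:,::-1])
o=get_obs(); print(o['time_s'],o['ee_pos'].round(4),o['contact_force'].round(2),w2g(np.load("gauge.npy"),o['ee_pos']).round(4))
E
python3 look.py 2
```

```text
4.3 [ 0.5842 -0.129   0.0436] [ 0.76 -0.26 -0.17] [ 0.001  -0.1665]
```

View pics/l2.png

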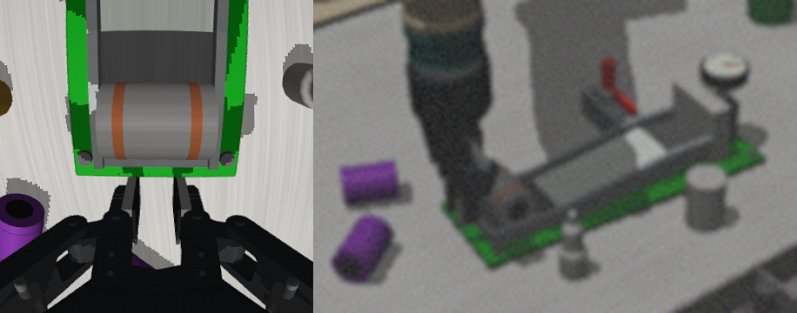

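Emit:
send_rows:
  commands: "20 0.4 4 0 0 0 0;20 0.4 4 0 0 0 0;20 0.3 3 0 0 0 0;20 0.3 3 0 0 0 0;20 0.3 3 0 0 0 0;20 0.3 3 0 0 0 0;20 0.3 3 0 0 0 0;20 0.4 4 0 0 0 0;20 0.4 4 0 0 0 0;20 0.4 4 0 0 0 0"

```text
time_s: 5.55
ee_pos: [0.5875, -0.0935, 0.0433]
ee_rot: [0.079, 1.569, -0.078]
contact_force: [0.3, -0.2, -0.3]
grip_width: 0.237
```

```bash
python3 look.py 3
```

```text
5.65 [ 0.5874 -0.0933  0.0433] [-0.44  0.74 -0.31] [ 0.0006 -0.1307]
```

View pics/l3.png

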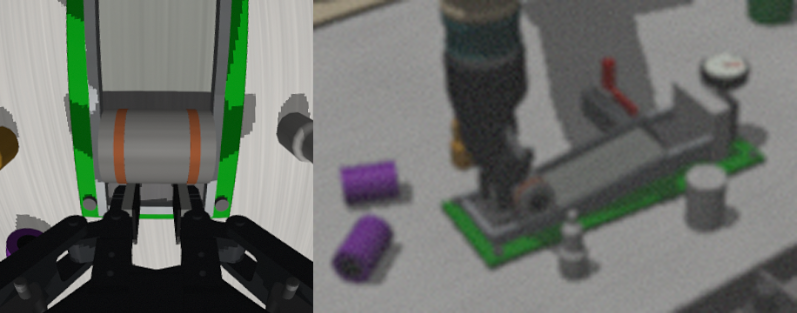

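Emit:
send_rows:
  commands: "20 0.4 4 0 0 0 0;20 0.4 4 0 0 0 0;20 0.4 4 0 0 0 0;20 0.4 4 0 0 0 0;20 0.4 4 0 0 0 0;20 0.4 4 0 0 0 0;20 0.4 4 0.3 0 0 0;20 0.4 4 0.5 0 0 0;20 0.4 4 0.6 0 0 0;20 0.4 4 0.6 0 0 0"

```text
time_s: 6.9
ee_pos: [0.5916, -0.0537, 0.0455]
ee_rot: [0.078, 1.569, -0.079]
contact_force: [-0.4, -1.7, 0.4]
grip_width: 0.237
```

```bash
python3 look.py 4
```

```text
7.0 [ 0.5914 -0.053   0.0453] [ 0.2  -1.72 -0.06] [ 0.0005 -0.0902]
```

View pics/l4.png

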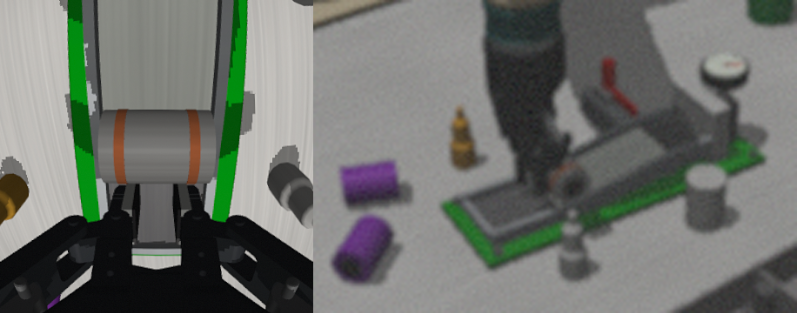

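Emit:
send_rows:
  commands: "20 0.4 4 0.6 0 0 0;20 0.4 4 0.6 0 0 0;20 0.4 4 0.6 0 0 0;20 0.4 4 0.6 0 0 0;20 0.4 4 0.6 0 0 0;20 0.4 4 0.6 0 0 0;20 0.4 4 0.6 0 0 0;20 0.4 4 0.6 0 0 0;20 0.4 4 0.5 0 0 0;20 0.4 4 0.5 0 0 0"

```text
time_s: 8.25
ee_pos: [0.5955, -0.0136, 0.0511]
ee_rot: [0.079, 1.569, -0.079]
contact_force: [-0.0, -2.5, 1.0]
grip_width: 0.237
```

Emit:
send_rows:
  commands: "20 0.4 4 0.6 0 0 0;20 0.4 4 0.6 0 0 0;20 0.4 4 0.6 0 0 0;20 0.4 4 0.6 0 0 0;20 0.4 4 0.6 0 0 0;20 0.4 4 0.6 0 0 0;20 0.4 4 0.6 0 0 0;20 0.4 4 0.6 0 0 0;20 0.4 4 0.5 0 0 0;20 0.4 4 0.5 0 0 0"

```text
time_s: 9.5
ee_pos: [0.5995, 0.0265, 0.057]
ee_rot: [0.079, 1.569, -0.078]
contact_force: [-0.6, -2.0, 1.3]
grip_width: 0.233
```

```bash
python3 look.py 5
```

```text
9.6 [0.5994 0.0271 0.0568] [-0.08  0.48 -0.41] [ 0.0003 -0.0097]
```

View pics/l5.png

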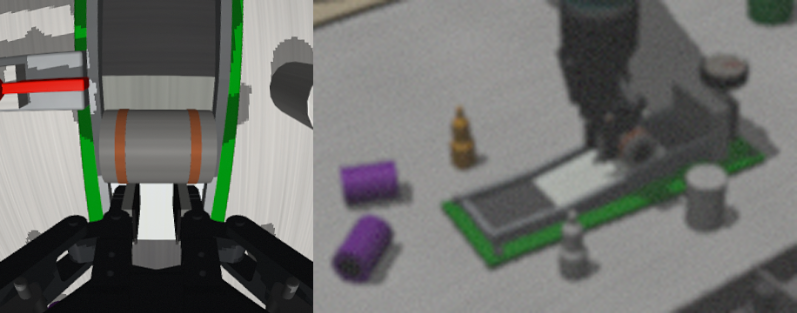

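Emit:
send_rows:
  commands: "20 0.4 4 0.6 0 0 0;20 0.4 4 0.6 0 0 0;20 0.4 4 0.6 0 0 0;20 0.4 4 0.6 0 0 0;20 0.4 4 0.6 0 0 0;20 0.4 4 0.6 0 0 0;20 0.4 4 0.6 0 0 0;20 0.4 4 0.4 0 0 0;20 0.3 3 0.2 0 0 0;20 0.3 3 0 0 0 0"

```text
time_s: 10.85
ee_pos: [0.603, 0.0649, 0.0615]
ee_rot: [0.079, 1.57, -0.077]
contact_force: [0.5, 0.5, 1.0]
grip_width: 0.233
```

```bash
python3 look.py 6
```

```text
10.95 [0.603  0.0649 0.0615] [ 0.18  0.2  -0.62] [0.0001 0.0283]
```

View pics/l6.png

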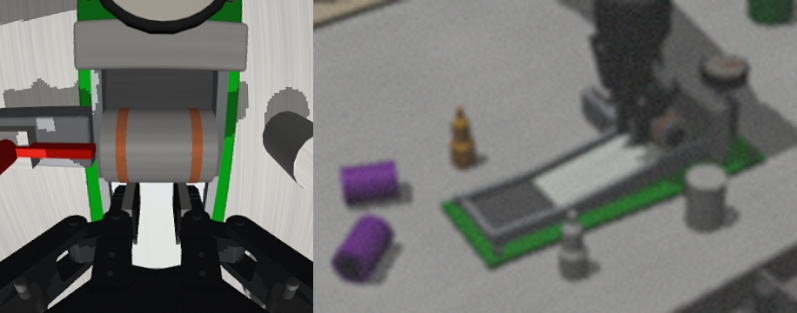

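Emit:
send_rows:
  commands: "20 0.2 2 0 0 0 0;20 0.2 2 0 0 0 0;20 0.2 2 0 0 0 0;20 0.2 2 0 0 0 0"

```text
time_s: 11.45
ee_pos: [0.6041, 0.0723, 0.0617]
ee_rot: [0.079, 1.569, -0.079]
contact_force: [-0.3, -0.4, 1.0]
grip_width: 0.235
```

```bash
python3 look.py 7
```

```text
11.55 [0.6041 0.0724 0.0617] [-0.05 -0.1  -0.6 ] [0.0005 0.0358]
```

View pics/l7.png

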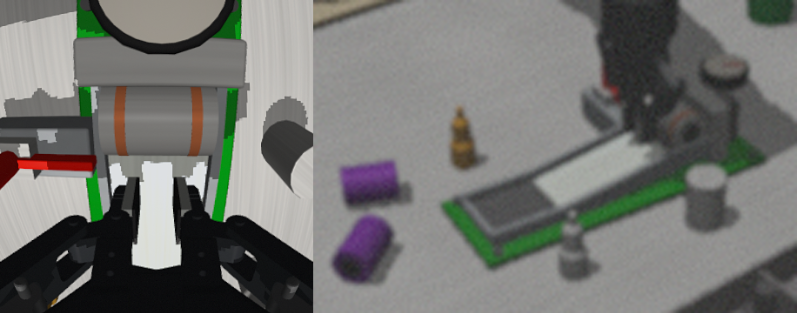

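Emit:
send_rows:
  commands: "20 -2 -20 3 0 0 0;20 -2 -20 30 0 0 0;0 0 0 50 0 0 0;0 -35 0 50 0 0 0;0 -40 0 0 0 0 0;0 -40 0 0 0 0 0;0 -20 10 0 0 0 0;0 0 0 0 0 0 0"

```text
time_s: 12.55
ee_pos: [0.464, 0.0423, 0.1948]
ee_rot: [0.078, 1.569, -0.078]
contact_force: [0.7, -0.2, -0.7]
grip_width: 0.002
```

```bash
python3 look.py 8; python3 - <<'E'
from workcell import *
from h import *
import cv2
c=camera("top"); cv2.imwrite("pics/top8.png",cv2.resize(c["image"][170:260,235:400,::-1],None,fx=4.8,fy=4.8,interpolation=cv2.INTER_CUBIC))
E
```

```text
12.65 [0.4662 0.042  0.1951] [ 0.78 -0.39  0.42] [-0.1336 -0.0083]
```

View pics/w8.png

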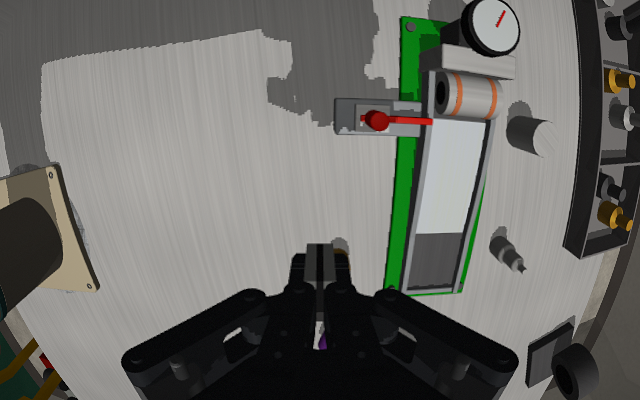

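View pics/top8.png

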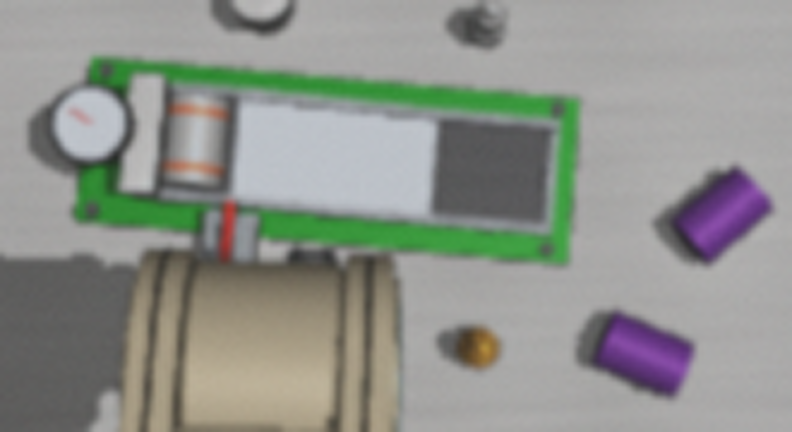

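```bash
python3 - <<'E'
from workcell import *
from h import *
import cv2
c=camera("wrist"); im=c["image"][:,:,::-1]
cv2.imwrite("pics/w8c.png",cv2.resize(im[60:150,320:450],None,fx=6,fy=6,interpolation=cv2.INTER_CUBIC))
print(c["extrinsics"].round(3).tolist())
p=np.load("gauge.npy")
for n,uv,z in [("knobtop",(378,119.5),.087)]:
    P=wback(c,uv,z); print(n,P.round(4),w2g(p,P).round(4))
E
```

```text
[[0.995, -0.094, -0.031, 0.475], [-0.099, -0.943, -0.319, 0.124], [0.0, 0.32, -0.947, 0.323], [0.0, 0.0, 0.0, 1.0]]
knobtop [0.5185 0.1027 0.087 ] [-0.0877  0.0573]
```

View pics/w8c.png

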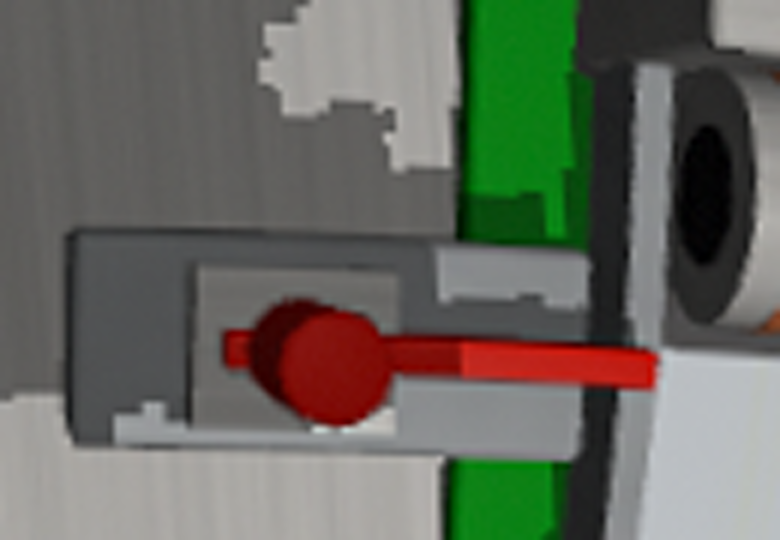

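Emit:
send_rows:
  commands: "0 4 30 -10 0 0 0;0 2 31 -30 0 0 0;0 0 0 -30 0 0 0;0 0 0 -25 0 0 0;0 0 0 -15 0 0 0;0 0 0 -10 0 0 0;0 0 0 0 0 0 0"

```text
time_s: 13.62
ee_pos: [0.4711, 0.1031, 0.0744]
ee_rot: [0.079, 1.57, -0.079]
contact_force: [0.0, 0.3, -0.2]
grip_width: 0.004
```

```bash
python3 look.py 9
```

```text
13.725 [0.4719 0.1031 0.0754] [ 1.26 -0.43  0.16] [-0.1341  0.0531]
```

View pics/w9.png

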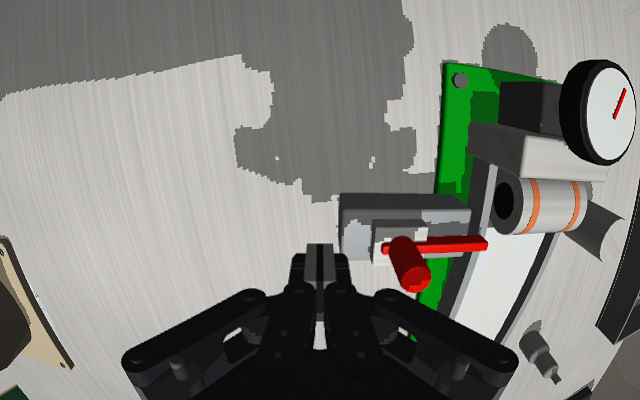

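View pics/l9.png

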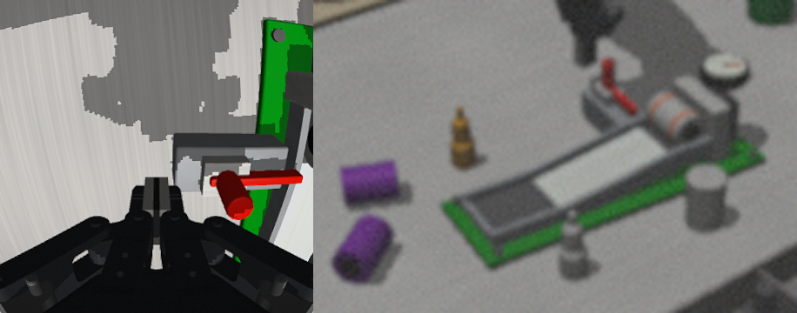

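Emit:
send_rows:
  commands: "0 4 -0.4 0 0 0 0;0 4 -0.4 0 0 0 0;0 4 -0.4 0 0 0 0;0 4 -0.4 0 0 0 0;0 4 -0.4 0 0 0 0;0 4 -0.4 0 0 0 0;0 4 -0.4 0 0 0 0"

```text
time_s: 14.6
ee_pos: [0.4986, 0.1004, 0.0746]
ee_rot: [0.078, 1.571, -0.078]
contact_force: [-1.7, 0.1, 0.7]
grip_width: -0.004
```

```bash
python3 look.py 10
```

```text
14.7 [0.4993 0.1003 0.0746] [ 0.14 -0.63  0.16] [-0.1066  0.053 ]
```

View pics/w10.png

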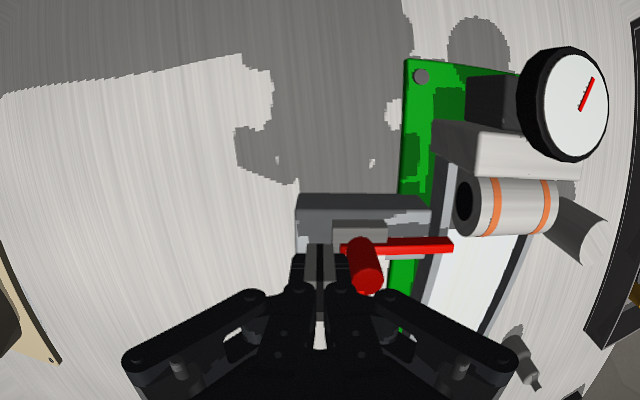

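Emit:
send_rows:
  commands: "0 4 -0.4 0 0 0 0;0 4 -0.4 0 0 0 0;0 4 -0.4 0 0 0 0;0 4 -0.4 0 0 0 0;0 4 -0.4 0 0 0 0;0 4 -0.4 0 0 0 0;0 4 -0.4 0 0 0 0;0 4 -0.4 0 0 0 0"

```text
time_s: 15.7
ee_pos: [0.5312, 0.0971, 0.0747]
ee_rot: [0.078, 1.57, -0.079]
contact_force: [-2.5, -0.7, -0.1]
grip_width: 0.0
```

```bash
python3 look.py 11
```

```text
15.8 [0.5319 0.0973 0.0748] [-0.77 -0.49 -0.15] [-0.0739  0.0533]
```

View pics/w11.png

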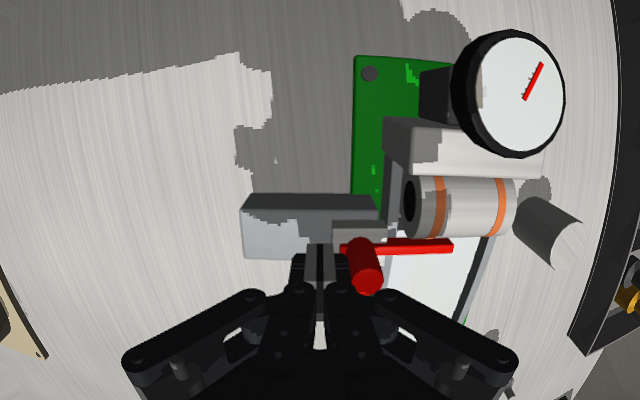

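Emit:
send_rows:
  commands: "0 2 -0.2 0 0 0 0;0 2 -0.2 0 0 0 0;0 2 -0.2 0 0 0 0;0 2 -0.2 0 0 0 0"

```text
time_s: 16.3
ee_pos: [0.5392, 0.0964, 0.0748]
ee_rot: [0.079, 1.569, -0.078]
contact_force: [-1.4, 0.1, 0.6]
grip_width: -0.002
```

Emit:
send_rows:
  commands: "0 2 -0.2 0 0 0 0;0 1 -0.1 0 0 0 0;0 1 -0.1 0 0 0 0"

```text
time_s: 16.68
ee_pos: [0.5408, 0.0963, 0.0746]
ee_rot: [0.079, 1.574, -0.078]
contact_force: [-8.6, 2.0, 7.6]
grip_width: 0.002
```

```bash
python3 look.py 12
```

```text
16.775 [0.5408 0.0963 0.0746] [-7.09  0.14  5.93] [-0.0649  0.0532]
```

View pics/w12.png

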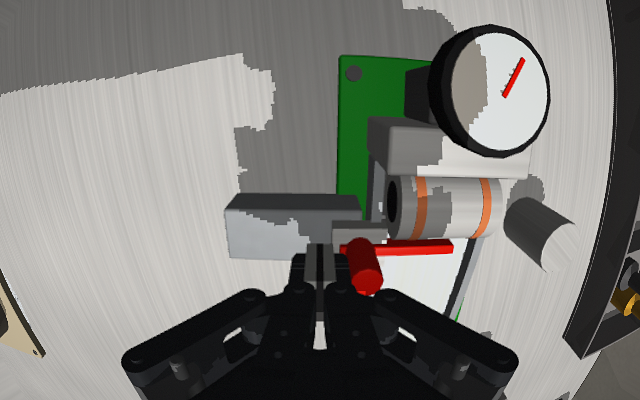

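View pics/l12.png

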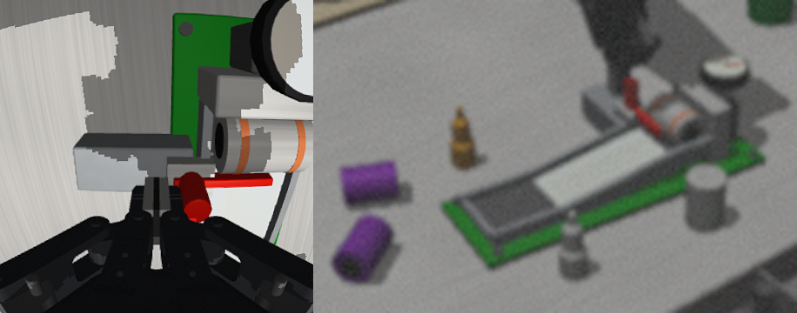

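```bash
python3 - <<'E'
from workcell import *
from h import *
c=camera("wrist"); p=np.array([.6005,.0405,-.101])
for n,uv,z in [("knobtop",(368,283),.087),("bladetip",(453,246),.055),("cheekR",(477,240),.04),("rollL",(388,207),.052),("rollR",(503,207),.052)]:
    P=wback(c,uv,z); print(n,P.round(4),w2g(p,P).round(4))
t=camera("top");import cv2
cv2.imwrite("pics/top12.png",cv2.resize(t["image"][170:260,235:400,::-1],None,fx=4.8,fy=4.8,interpolation=cv2.INTER_CUBIC))
E
```

```text
knobtop [0.5638 0.0965 0.087 ] [-0.0422  0.052 ]
bladetip [0.6182 0.0918 0.055 ] [0.0124 0.0528]
cheekR [0.6423 0.0848 0.04  ] [0.0372 0.0483]
rollL [0.5801 0.1187 0.052 ] [-0.0282  0.0758]
rollR [0.6518 0.1111 0.052 ] [0.0439 0.0754]
```

View pics/top12.png

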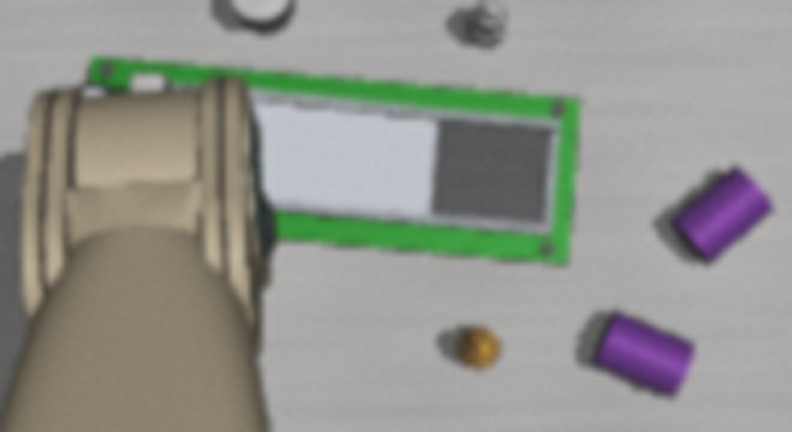

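Emit:
send_rows:
  commands: "0 2 -0.2 0 0 0 0;0 0 0 0 0 0 0;0 0 0 0 0 0 0"

```text
time_s: 17.25
ee_pos: [0.5409, 0.0962, 0.0744]
ee_rot: [0.079, 1.577, -0.078]
contact_force: [-10.0, 1.6, 9.8]
grip_width: 0.003
```

Hard end stop reached (more command, no travel). Back off, lift and check.

Emit:
send_rows:
  commands: "0 -6 0.6 0 0 0 0;0 -15 1.5 0 0 0 0;0 -25 2 0 0 0 0;0 0 0 40 0 0 0;0 0 0 50 0 0 0;0 -40 -20 30 0 0 0;0 -40 -20 0 0 0 0;0 0 0 0 0 0 0"

```text
time_s: 18.25
ee_pos: [0.416, 0.0593, 0.1945]
ee_rot: [0.079, 1.57, -0.08]
contact_force: [0.5, -0.7, 1.0]
grip_width: -0.001
```

```bash
python3 look.py 13; python3 - <<'E'
from workcell import *
import cv2
from h import *
t=camera("top")
a=cv2.resize(t["image"][170:260,235:400,::-1],None,fx=4.8,fy=4.8,interpolation=cv2.INTER_CUBIC)
cv2.imwrite("pics/top13.png",a)
E
```

```text
18.35 [0.4191 0.0598 0.1949] [ 0.15 -0.14 -0.21] [-0.1823  0.0047]
```

View pics/top13.png

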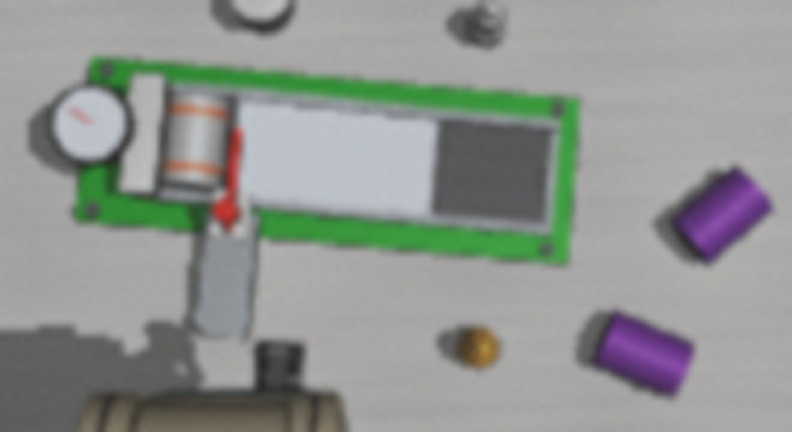

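View pics/w13.png

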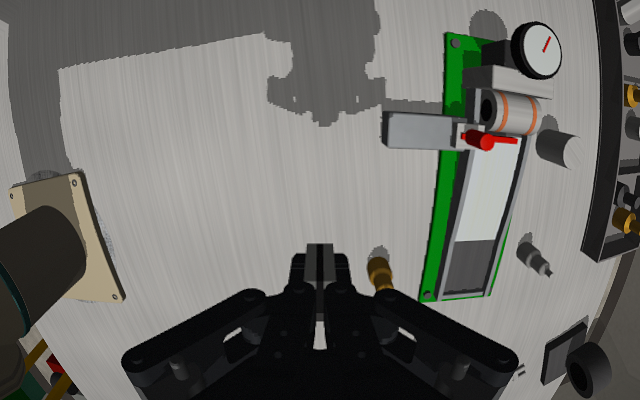

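View pics/l13.png

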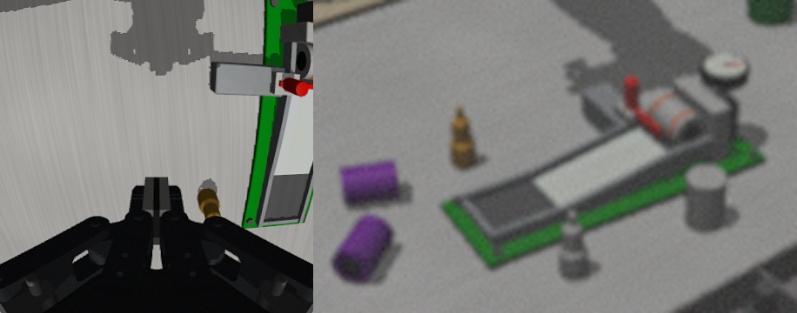

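```bash
python3 - <<'E'
from workcell import *
from h import *
t=camera("top"); p=np.array([.6005,.0395,-.101]); f=lambda a,b:(a/4.8+235,b/4.8+170)
for n,px,z in [("roller",f(197,138),.052),("knob",f(225,213),.087)]:
    print(n,w2g(p,back(t["intrinsics"],t["extrinsics"],px,z)).round(4))
print(recognise("top","roller")[:2])
print(sign_off())
E
```

```text
roller [0.0029 0.0754]
knob [-0.0462  0.05  ]
[{'rect': [0.5617, 0.588, 0.0298, 0.0328], 'score': 0.65}, {'rect': [0.4211, 0.4785, 0.0241, 0.0415], 'score': 0.55}]
the job is handed in; nothing more can be done
None
```

I pushed the copper-banded roller up the ramp with both fingertips behind it. It went over the crest and settled against the stop. I then pushed the red keeper across with the closed fingers until extra push gave force (about 10 N) but no more travel. I backed the arm clear and handed the job in at about 18.5 s of the 51 s; no verdict is reported.

- **Roller:** The last top view put its centre at x +3 mm, y +75 mm in the gauge frame, against a nominal y of 80. I did not get a reading clearly inside the 5 mm limit along y. My views of the gauge's y position disagreed by 4 to 5 mm, so I put the 5 mm gap down to that. The pictures show the roller touching the stop block, with the blade across the track behind it.
- **Keeper:** The knob was at x −46 mm, where fully home is −45, so about 55 of 56 mm.
- **Other things on the bench:** None of those in the close-up views looked moved. The spray can, cup, screwdriver and spanner were outside those views and I did not check them again, but the arm did no work near them.
- **Recogniser disagreement:** For "roller" in the top view it scored a purple look-alike highest (0.65) and the real roller second (0.55), so I chose by the copper bands.

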